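# Start the bead-reaming bench in order

## Robot

A 6-joint arm with a two-finger parallel gripper is mounted at the origin on the work surface. World frame = base frame: x ahead of the robot, y to its left, z up, the work surface at z = 0. Lengths are in m, angles in rad, forces in N, time in s.
With the tool pointing down it reaches from about 0.275 to 1 m from the base axis. Payload 8.4 kg.
Tool frame: the origin (TCP) lies at the very end of the fingers, on their centre line; the grasp point (between the pads) lies 19 mm behind it; z points along the fingers, y is the line along which they close (so a half turn about z gives the same grasp; the last joint's range is limited). The gripper opens to 85 mm and grips with 20 to 120 N. Pads are 22 mm wide; open, the fingers measure 114 mm over their backs; the gripper's body (76 mm by 85 mm) begins 54 mm behind the grasp point. The pads swing forward as they close: fully open they stand 13 mm farther back than shut.
Start: joints at [-0.002, 0.353, 1.633, -0, 1.155, -0.002], TCP at [0.625, -0, 0.231] pointing down, gripper open.
Joint ranges: [-2.63, 2.63], [-0.92, 2.1], [0.06, 2.66], [-1.3, 4.44], [0, 2.69], [-3.02, 3.02]. Speed limits (rad/s): [2.22, 2.22, 2.79, 3.14, 3.14, 3.14].

## Interface

Orientations are given as [roll, pitch, yaw] about the fixed x, y, z axes, in that order (R = Rz(yaw) Ry(pitch) Rx(roll)).
In Python, from station import manip gives the robot as it stands.
- The arm moves only by the tool move_arm, never from a script. Its argument "series" is one flat list of numbers, 6 for each row, row after row: the shift along the tool's x, y, z in units of 40 mm (1.0 is 40 mm), then the turn, a rotation vector about the tool's x, y, z in units of 0.08 rad (1.0 is 0.08 rad). In form: [tx, ty, tz, ax, ay, az, tx, ty, tz, ax, ay, az, ...]. A call has 1 to 10 rows; each row shifts and turns the commanded pose from where the row before left it, along the tool's axes as they then stand; what a row does not reach is not made up. A row lasts 1/8 s, in which the tool goes at most 62.5 mm and 10.7 degrees, less where a joint would pass 70% of its speed; a pose out of reach is approached as far as the arm can. A call with a number of a shift or a turn outside -1 to 1 is refused whole. A call with a gripper value outside its range is refused whole. "jaw" is the closure, from -1 (fully open) to 1 (shut), so that 0 is half open, set as the call begins (left out, the last holds). The fingers move at their own pace and stop on an object; "grip_force" is the grip in N (left out, the last holds). Time passes only in rows, so rows that do not move let the fingers close. It gives the time, the measured TCP pose, the force, the opening and the grip force at its end, in the units of the state.
- manip.state(): the state, without advancing time (a new reading comes with each control period).
- manip.grab_frame(name): name is "scene" or "side" or "wrist"; returns the picture (420x560x3 uint8, red, green, blue); there is no depth.
- manip.camera_params(name): a dict with "intrinsics" (3x3 intrinsics, pixels), "R" (3x3) and "t" (3): a world point X has camera coordinates R X + t; the wrist camera has in their place "hand_eye" (4x4, takes a point from camera to tool coordinates, whose origin is the TCP and whose axes are the flange's). Camera axes: x right, y down, z forward; pixel columns grow to the right and rows downward; lengths in m; the calibration is good to about 2 mm. A picture is of the moment at which its call begins: read the wrist's pose just before it. camera_params takes no time and is no camera call.
- manip.sign_off(): hands the job in; it is judged then, once.
The state is a dict: "time": time; "joints": joint angles; "qvel": joint speeds; "effort": joint torques, N m; "tcp_pos": TCP position; "eef_rot": TCP orientation; "wrist_force": force on the tool from outside, world axes, zero at the start; "wrist_torque": the same for the moment, N m; "finger_gap": finger opening in m; "finger_force": force on a finger pad.
Only numpy, scipy, OpenCV 4.12 (cv2) and the standard library are available. Lean on these libraries where they do the work, as an engineer would, in place of code of your own. Each camera call takes 0.05 s, during which the arm holds its last target. There are 200 camera calls.

## Task

Start up the bead-reaming bench in its safe order by pressing its three switches: first press down the white-dotted half of the black rocker on the cream lamp base so the lamp is on, then push in the blue key (dust extraction), and last the green key (reamer drive), each all the way down so that all three stay on. Only press: do not lift, tip or shove the lamp, never push the red stop key, and leave the other things on the shelf standing where they are.

Things in the scene. Friction and masses are not known exactly. Their poses are not given: they have to be found in the camera images.
- lamp: Loose cream lamp base, about 1 kg: block 210 (x) by 120 (y) by 40 mm high, origin at the centre of its underside, z up; left or right on the shelf. Lamp holder with white disc bulb on its +x half (centre x = +55 mm, radius 28, top 92 mm up). Rocker on its -x half: pivot along y at x = -55 mm, 50 mm up, in a grey bezel 72 by 42 mm, top 44 mm up.
- rocker (a joint): Angle (rad) of the black rocker: 0 off, 0.40 fully on; starts at 0 to 0.06. A shallow V of two halves, each 30 mm long (lamp x), 32 mm wide. The white-dotted half is on the -x side of the pivot, away from the bulb. Off, it slopes up from the pivot, outer edge 62 mm above the shelf; fully on it is level at 50 mm and the other half sticks up. About 3 N at the dot turns it; no spring, it stays.
- rocker_dot (a point): Point on the surface of the rocker's dotted half, at the white dot (10 mm across), 21 mm from the pivot; it moves with the rocker: about 58 mm above the shelf when off, 50 mm when fully on.
- panel: Fixed steel plate 90 (x) by 300 (y) by 8 mm, origin at the centre of its underside. Carries three key stations in a row along its y, 96 mm apart, the middle one at its centre; which key is where varies. Each is a box 74 by 74 mm, its top 54 mm above the shelf; grey under the blue and green keys, yellow under the red.
- key_blue (a joint): Travel (m) of the blue round key (dust extraction), 32 mm across: 0 = out, 0.008 = fully in; it may start up to 1 mm in. About 3 N pushes it down; it stays where it is left (no spring).
- blue_top (a point): Centre of the blue key's flat top; moves with it: 66 mm above the shelf when out (12 mm over its box), 58 mm when fully in.
- key_green (a joint): Travel (m) of the green round key (reamer drive); same size and behaviour as the blue key.
- green_top (a point): Centre of the green key's flat top; same heights as the blue key's.
- key_red (a joint): Travel (m) of the red stop key, on a yellow box; same size as the others, 0 = out, 0.008 = fully in, springs back out. Must not be pushed.
- red_top (a point): Centre of the red stop key's flat top, 66 mm above the shelf.
- imame: Bystander, loose: turned brass head piece, 24 mm across, 56 mm tall, standing between lamp and panel. Origin at the centre of its underside.
- spool: Bystander, loose: small wooden spool, 30 mm across, 35 mm tall, upright, behind the imame. Origin at the centre of its underside.
- loupe: Bystander, loose: black eyepiece ring, 38 mm across, 30 mm tall, near the robot. Origin at the centre of its underside.
- reamer: Bystander, loose: steel bead reamer with dark wooden handle, lying along its x, 145 mm long, 16 mm thick, near the robot. Origin on its underside where the handle (-x) meets the ferrule.
- bowl: Bystander, loose: smoky quartz bowl with red beads, 110 mm across, 42 mm tall, in the back row. Origin at the centre of its underside.
- casket: Bystander, loose: dark wooden casket with mother-of-pearl inlay, 104 by 154 mm, 70 mm tall, in the back row. Origin at the centre of its underside.
- tray: Bystander, loose: light wooden bead tray, 90 by 140 mm, 25 mm tall, in the back row. Origin at the centre of its underside.
Mind the look-alikes: they are no part of the job. Several things have the shape of the lamp; the one meant has the colours described above.

How it is judged:
By the outcome, as a careful person would: the job done as asked, in the order asked, and still so for the second after the job is handed in, with the robot touching nothing.
It also fails if it takes over 45 s, if anything falls off the work surface, if the arm or the gripper's body presses on something with over 40 N, if the wrist force passes 120 N, or if a joint passes its speed limit or range.

## Working session

There is one attempt and no reset: what is moved stays moved. The work goes in short steps, Python scripts to look and compute and a tool call to move; the robot and the scene stay as the last step left them, time stands still between calls to the robot, and variables do not carry over. Pictures are saved under pics/ and viewed, at most 10 in all, crops included, and the job is handed in when it is done.

Besides the shell and the picture viewer there is one more tool, called after "Call:" by a JSON object that holds its "op" and its "data", one argument or row to a line. move_arm: Moves the arm, as the interface text tells. Its arguments: {"type":"object","properties":{"series":{"type":"array","items":{"type":"number","minimum":-1,"maximum":1}},"jaw":{"type":"number"},"grip_force":{"type":"number"}},"required":["series"]}

```bash
mkdir -p pics
python3 - <<'E'
from station import manip
import cv2
for n in("scene","side"):
    cv2.imwrite(f"pics/{n}0.png",manip.grab_frame(n)[:,:,::-1])
    p=manip.camera_params(n);print(n,p)
print(manip.camera_params("wrist"));print(manip.state())
E
```

```text
scene {'intrinsics': array([[402.53777912,   0.        , 279.33750612],
       [  0.        , 402.53777912, 214.34069367],
       [  0.        ,   0.        ,   1.        ]]), 'R': array([[-0.1866081 ,  0.98227803,  0.01752945],
       [ 0.71800383,  0.14853783, -0.68000516],
       [-0.67055792, -0.11430826, -0.73299775]]), 't': array([ 0.02074557, -0.36131888,  1.36631337])}
side {'intrinsics': array([[380.72817006,   0.        , 273.34494946],
       [  0.        , 380.72817006, 206.20305957],
       [  0.        ,   0.        ,   1.        ]]), 'R': array([[-0.72384612, -0.6899546 ,  0.0030732 ],
       [-0.32911411,  0.34135903, -0.88043053],
       [ 0.60640803, -0.63830765, -0.47416521]]), 't': array([0.46104891, 0.22971881, 0.62673462])}
{'intrinsics': array([[332.72237715,   0.        , 273.64571848],
       [  0.        , 332.72237715, 212.97025762],
       [  0.        ,   0.        ,   1.        ]]), 'hand_eye': array([[ 7.47458119e-04, -9.45225196e-01, -3.26418092e-01,
         8.58934891e-02],
       [ 9.99999709e-01,  7.55876548e-04,  1.01049374e-04,
        -2.3953507
[... 200 characters left out ...]
s': array([-2.39991657e-03,  3.53600008e-01,  1.63410735e+00, -3.35527870e-05,
        1.15525469e+00, -2.37484073e-03]), 'qvel': array([-1.52543845e-03, -5.25197467e-04, -2.15837707e-03, -1.12842501e-03,
        7.73257173e-05,  4.21138757e-04]), 'effort': array([ 4.27485766e-04, -6.06356549e+01, -3.42817569e+01, -7.40920814e-05,
        3.91241178e-03, -4.99377973e-05]), 'tcp_pos': array([ 6.24524071e-01, -9.32424360e-06,  2.30603232e-01]), 'eef_rot': array([-3.14022319e+00,  2.74266150e-05,  1.57078484e+00]), 'wrist_force': array([-0.69420192, -0.16153721, -0.09409115]), 'wrist_torque': array([ 0.00803981,  0.01375707, -0.0208501 ]), 'finger_force': 0.0, 'finger_gap': 0.08547887484127156}
```

View pics/scene0.png

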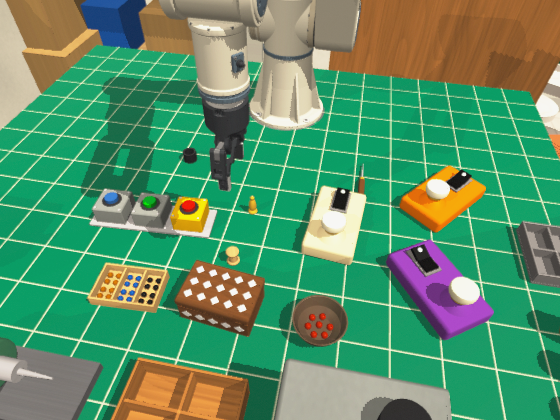

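View pics/side0.png

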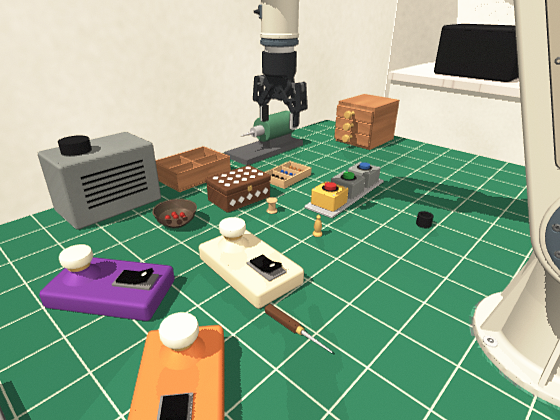

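The cream lamp has its rocker at scene (341,200) and bulb at (335,220). The keys are blue (112,198), green (150,203) and red (189,207). Next I measure these by colour.

```bash
cat > h.py <<'E'
import numpy as np, cv2
from scipy.spatial.transform import Rotation as Ro
from station import manip
def cam(n,st=None):
    p=manip.camera_params(n);K=p["intrinsics"]
    if n!="wrist": return K,p["R"],p["t"]
    T=np.eye(4);T[:3,:3]=Ro.from_euler("xyz",st["eef_rot"]).as_matrix();T[:3,3]=st["tcp_pos"]
    M=np.linalg.inv(T@p["hand_eye"]);return K,M[:3,:3],M[:3,3]
def ray(c,uv,z):
    K,R,t=c;d=R.T@np.linalg.inv(K)@np.array([*uv,1.]);o=-R.T@t
    return o+d*(z-o[2])/d[2]
def pix(c,X):
    K,R,t=c;q=K@(R@np.array(X)+t);return q[:2]/q[2]
def blobs(m,amin=20):
    n,_,s,c=cv2.connectedComponentsWithStats(m.astype(np.uint8))
    return [(s[i,4],c[i].round(1),s[i,:4]) for i in range(1,n) if s[i,4]>=amin]
E
python3 - <<'E'
from h import *
for n,roi in(("scene",(80,180,380,270)),("side",(190,140,400,310))):
    im=cv2.imread(f"pics/{n}0.png");h=cv2.cvtColor(im,cv2.COLOR_BGR2HSV).astype(int);H,S,V=h[...,0],h[...,1],h[...,2]
    x0,y0,x1,y1=roi;w=np.zeros(H.shape,bool);w[y0:y1,x0:x1]=1;c=cam(n)
    for nm,m,z in(("blue",(abs(H-108)<10)&(S>120)&(V>80),.062),("green",(abs(H-62)<10)&(S>150)&(V>60),.062),("red",((H<6)|(H>174))&(S>170)&(V>100),.062),("black",(V<45),.055),("cream",(S<75)&(V>190)&(H<40),.05),("white",(S<18)&(V>215),.08)):
        for b in blobs(m&w,12):
            if b[0]<5000: print(n,nm,b,ray(c,b[1],z).round(4))
    cv2.imwrite(f"pics/{n}1.png",cv2.resize(im[180:270,90:380] if n=="scene" else im[150:310,190:390],None,fx=2.7,fy=2.7,interpolation=cv2.INTER_CUBIC))
E
```

```text
scene blue (np.int32(130), array([110.8, 197.8]), array([104, 192,  14,  12], dtype=int32)) [ 0.5741 -0.3281  0.062 ]
scene green (np.int32(129), array([149.2, 201.6]), array([143, 196,  14,  12], dtype=int32)) [ 0.5675 -0.2327  0.062 ]
scene red (np.int32(123), array([188.3, 205.8]), array([182, 200,  14,  12], dtype=int32)) [ 0.5618 -0.1365  0.062 ]
scene black (np.int32(209), array([340.4, 199.1]), array([333, 188,  16,  21], dtype=int32)) [0.4577 0.2184 0.055 ]
scene cream (np.int32(2339), array([337.3, 223.6]), array([304, 186,  62,  71], dtype=int32)) [0.5357 0.2184 0.05  ]
scene cream (np.int32(252), array([109.8, 202.8]), array([ 93, 189,  35,  23], dtype=int32)) [ 0.5801 -0.3314  0.05  ]
scene cream (np.int32(139), array([143. , 210.5]), array([132, 202,  26,  13], dtype=int32)) [ 0.5879 -0.2424  0.05  ]
scene cream (np.int32(289), array([202.6, 226.2]), array([175, 210,  42,  27], dtype=int32)) [ 0.607  -0.0877  0.05  ]
scene cream (np.int32(228), array([117.8, 224.9]), array([ 90, 219,  58,  12], dtype=int32)) [ 0.6426 -0.2802  0.05  ]
scene cream (np.int32(15), array([ 88
[... 4235 characters left out ...]
 0.1707 0.05  ]
side cream (np.int32(15), array([392. , 286.7]), array([385, 283,  15,   8], dtype=int32)) [0.2407 0.109  0.05  ]
side cream (np.int32(30), array([197.1, 304. ]), array([190, 299,  14,  11], dtype=int32)) [0.4555 0.3761 0.05  ]
side cream (np.int32(12), array([277.2, 307.1]), array([274, 304,   8,   6], dtype=int32)) [0.3534 0.2884 0.05  ]
side white (np.int32(63), array([316.8, 207.8]), array([306, 203,  30,  11], dtype=int32)) [0.4866 0.0133 0.08  ]
side white (np.int32(261), array([231.6, 223.9]), array([220, 218,  25,  13], dtype=int32)) [0.573  0.1963 0.08  ]
side white (np.int32(65), array([227.7, 246.8]), array([223, 242,  11,  11], dtype=int32)) [0.5132 0.2579 0.08  ]
```

View pics/scene1.png

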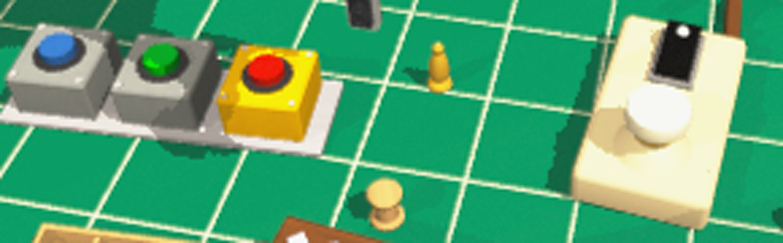

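The dot is at about scene (343,191), on the robot side of the rocker, and the red key is the one nearest the lamp. I'm shutting the jaw and going above the dot.

Call:
{"op": "move_arm", "data": {
  "series": [0.92,-0.81,0.25,0,0,0,0.92,-0.81,0.25,0,0,0,0.92,-0.81,0.25,0,0,0,0.92,-0.81,0.25,0,0,0,0.92,-0.81,0.25,0,0,0,0.95,-0.85,0.25,0,0,0,0,0,0,0,0,0,0,0,0,0,0,0],
  "jaw": 1
}}

```text
time: 1.1
tcp_pos: [0.4293, 0.222, 0.1714]
eef_rot: [3.141, 0.0, 1.572]
wrist_force: [-0.4, 0.3, 0.0]
finger_gap: -0.0005
finger_force: 0.0
```

Run:
```python
from h import *
s=manip.state();im=manip.grab_frame("wrist")[:,:,::-1].copy();cv2.imwrite("pics/w1.png",im)
c=cam("wrist",s);np.save("c1.npy",np.hstack([c[1],c[2][:,None]]))
print(s["tcp_pos"],s["eef_rot"],s["finger_gap"],pix(c,s["tcp_pos"]))
h=cv2.cvtColor(im,cv2.COLOR_BGR2HSV);V=h[...,2];S=h[...,1]
for b in blobs(V<45,100): print("blk",b,ray(c,b[1],.055).round(4))
for b in blobs((S<25)&(V>180),20): print("wht",b,ray(c,b[1],.058).round(4),ray(c,b[1],.08).round(4))
```

```text
[0.42933259 0.22203081 0.1713855 ] [3.14119023e+00 1.24705156e-04 1.57178369e+00] -0.0004806688541764574 [274.05248309 284.49304167]
blk (np.int32(951), array([283.8, 209.4]), array([264, 190,  53,  37], dtype=int32)) [0.4375 0.2218 0.055 ]
blk (np.int32(221), array([273.6, 288.9]), array([271, 266,   6,  44], dtype=int32)) [0.4293 0.1471 0.055 ]
blk (np.int32(36207), array([291.7, 375.1]), array([ 26, 276, 534, 144], dtype=int32)) [0.4473 0.0493 0.055 ]
```

View pics/w1.png

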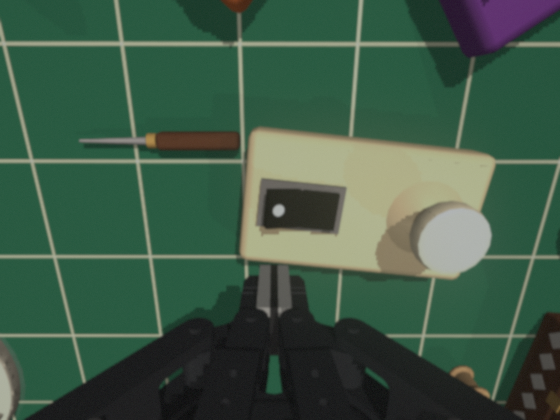

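The wrist view shows the dot at (278.5,210.5), the rocker spanning (264–340, 187–233) and the finger tips at (274,266).

Run:
```python
from h import *
M=np.load("c1.npy");c=(manip.camera_params("wrist")["intrinsics"],M[:,:3],M[:,3])
im=cv2.imread("pics/w1.png").astype(int)[200:222,268:290].min(2)
b=blobs(im>110,10);print(b)
for q in b: print(ray(c,q[1]+[268,200],.058))
print("side/scene", ray(cam("scene"),(343,191),.058))
for q in((262,180),(345,186),(339,236),(257,230)):print(ray(c,q,.044))
```

```text
[(np.int32(113), array([10.3, 10.2]), array([ 5,  4, 12, 13], dtype=int32))]
[0.43293011 0.22212312 0.058     ]
side/scene [0.43065278 0.22221351 0.058     ]
[0.41948642 0.24377299 0.044     ]
[0.48857748 0.23877566 0.044     ]
[0.48655313 0.19362582 0.044     ]
[0.41469564 0.19917804 0.044     ]
```

Call:
{"op": "move_arm", "data": {
  "series": [0,0,0.9,0,0,0,0,0,0.9,0,0,0,0,0,0.85,0,0,0,0,0,0.1,0,0,0,0,0,0.1,0,0,0,0,0,0.1,0,0,0,0,0,0.05,0,0,0,0,0,0,0,0,0]
}}

```text
time: 2.15
tcp_pos: [0.4294, 0.2222, 0.0517]
eef_rot: [3.141, -0.0, 1.571]
wrist_force: [-0.8, -0.4, 1.0]
finger_gap: -0.0001
finger_force: 0.6
```

Call:
{"op": "move_arm", "data": {
  "series": [0,0,0.03,0,0,0,0,0,0.03,0,0,0,0,0,0,0,0,0]
}}

```text
time: 2.52
tcp_pos: [0.4294, 0.2222, 0.0498]
eef_rot: [3.141, -0.0, 1.571]
wrist_force: [-2.7, -2.9, 14.7]
finger_gap: -0.0001
finger_force: 7.5
```

It met the end stop (14.7 N at 49.8 mm), so I'm going back up to look.

Call:
{"op": "move_arm", "data": {
  "series": [0,0,-0.3,0,0,0,0,0,-0.9,0,0,0,0,0,-0.9,0,0,0,0,0,-0.9,0,0,0,0,0,0,0,0,0]
}}

```text
time: 3.15
tcp_pos: [0.4308, 0.223, 0.1718]
eef_rot: [3.136, -0.003, 1.571]
wrist_force: [-0.4, -0.7, -0.5]
finger_gap: -0.0003
finger_force: 0.0
```

Run:
```python
from h import *
a=manip.grab_frame("wrist")[:,:,::-1];b=manip.grab_frame("side")[:,:,::-1]
o=np.hstack([cv2.resize(a[120:290,230:510],(400,243)),cv2.resize(b[200:320,190:390],(400,243))])
cv2.imwrite("pics/chk.png",o);print(manip.state()["tcp_pos"])
```

```text
[0.42901131 0.2220768  0.16908438]
```

View pics/chk.png

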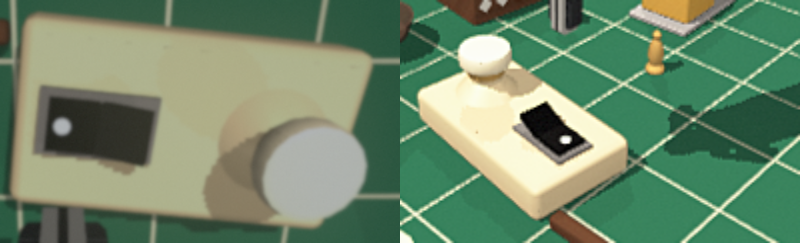

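The rocker is down with its far half up, and the lamp has not moved. Next is the blue key.

Call:
{"op": "move_arm", "data": {
  "series": [-0.98,0.25,0,0,0,0,-0.98,0.25,0,0,0,0,-0.98,0.25,0,0,0,0,-0.98,0.25,0,0,0,0,-0.98,0.25,0,0,0,0,-0.98,0.25,0,0,0,0,-0.98,0.25,0,0,0,0,-0.98,0.25,0,0,0,0,-0.98,0.25,0,0,0,0,-0.98,0.25,0,0,0,0]
}}

```text
time: 4.5
tcp_pos: [0.5284, -0.171, 0.1673]
eef_rot: [-3.139, -0.001, 1.571]
wrist_force: [0.3, 1.5, 0.9]
finger_gap: 0.0001
finger_force: 0.0
```

Call:
{"op": "move_arm", "data": {
  "series": [-0.98,0.25,0,0,0,0,-0.98,0.25,0,0,0,0,-0.98,0.25,0,0,0,0,-0.98,0.3,0,0,0,0,0,0,0,0,0,0,0,0,0,0,0,0]
}}

```text
time: 5.25
tcp_pos: [0.57, -0.326, 0.1673]
eef_rot: [-3.139, -0.002, 1.57]
wrist_force: [0.3, 0.1, 0.0]
finger_gap: -0.0004
finger_force: 0.0
```

Run:
```python
from h import *
s=manip.state();im=manip.grab_frame("wrist")[:,:,::-1].copy();cv2.imwrite("pics/w2.png",im)
c=cam("wrist",s);print(s["tcp_pos"],s["eef_rot"])
h=cv2.cvtColor(im,cv2.COLOR_BGR2HSV).astype(int);H,S,V=h[...,0],h[...,1],h[...,2]
for nm,m in(("blue",(abs(H-108)<12)&(S>120)&(V>60)),("green",(abs(H-61)<10)&(S>190)&(V>60)),("red",((H<6)|(H>174))&(S>170)&(V>80))):
    for b in blobs(m,150): print(nm,b,ray(c,b[1],.064).round(4))
```

```text
[ 0.57002709 -0.32598171  0.16729261] [-3.13920930e+00 -1.72592154e-03  1.57036153e+00]
blue (np.int32(1226), array([277.4, 215.6]), array([258, 196,  40,  40], dtype=int32)) [ 0.5725 -0.3268  0.064 ]
```

View pics/w2.png

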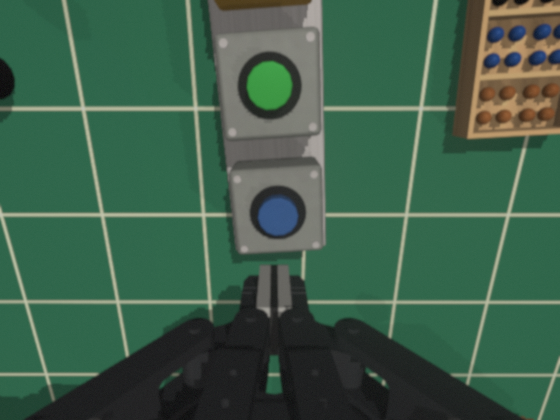

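Blue is at (277,216), about 2.5 mm off the tool axis in x; green is at (269,85). Pressing blue.

Call:
{"op": "move_arm", "data": {
  "series": [0,0.06,0.8,0,0,0,0,0,0.85,0,0,0,0,0,0.8,0,0,0,0,0,0.1,0,0,0,0,0,0.1,0,0,0,0,0,0.06,0,0,0,0,0,0,0,0,0]
}}

```text
time: 6.18
tcp_pos: [0.574, -0.3269, 0.0615]
eef_rot: [3.14, 0.001, 1.571]
wrist_force: [0.4, 1.3, 3.0]
finger_gap: -0.0002
finger_force: 1.4
```

Call:
{"op": "move_arm", "data": {
  "series": [0,0,0.04,0,0,0,0,0,0.04,0,0,0,0,0,0.01,0,0,0,0,0,0,0,0,0]
}}

```text
time: 6.68
tcp_pos: [0.574, -0.327, 0.058]
eef_rot: [3.14, 0.0, 1.571]
wrist_force: [-2.0, 3.6, 11.3]
finger_gap: -0.0004
finger_force: 5.5
```

Call:
{"op": "move_arm", "data": {
  "series": [0,0,0.01,0,0,0,0,0,0,0,0,0,0,0,-0.3,0,0,0,0,0,-0.9,0,0,0,0,0,-0.9,0,0,0,0.8,-0.06,-0.6,0,0,0,0.8,-0.06,0,0,0,0,0.8,-0.06,0,0,0,0,0,0,0,0,0,0,0,0,0,0,0,0]
}}

```text
time: 7.92
tcp_pos: [0.5665, -0.2314, 0.1647]
eef_rot: [3.141, 0.001, 1.571]
wrist_force: [0.3, 0.0, 0.9]
finger_gap: 0.0006
finger_force: 0.0
```

Run:
```python
from h import *
s=manip.state();im=manip.grab_frame("wrist")[:,:,::-1].copy();cv2.imwrite("pics/w3.png",im)
c=cam("wrist",s);print(s["tcp_pos"],s["eef_rot"])
h=cv2.cvtColor(im,cv2.COLOR_BGR2HSV).astype(int);H,S,V=h[...,0],h[...,1],h[...,2]
for nm,m in(("green",(abs(H-61)<8)&(S>180)&(V>125)),("red",((H<6)|(H>174))&(S>170)&(V>80))):
    for b in blobs(m,150): print(nm,b,ray(c,b[1],.064).round(4))
sd=manip.grab_frame("side")[:,:,::-1]
cv2.imwrite("pics/s3.png",cv2.resize(sd[140:220,290:400],None,fx=5,fy=5))
```

```text
[ 0.56648408 -0.23136498  0.16473958] [3.14106326e+00 7.16043441e-04 1.57119116e+00]
red (np.int32(1709), array([264.8,  83.1]), array([243,  59,  45,  49], dtype=int32)) [ 0.5602 -0.1359  0.064 ]
```

View pics/s3.png

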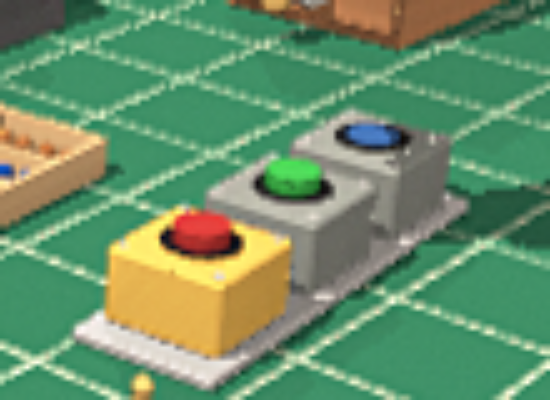

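Blue sits low at crop (372,133), while green and red still stand out. The TCP is over green, so I press it.

Call:
{"op": "move_arm", "data": {
  "series": [0,0,0.8,0,0,0,0,0,0.85,0,0,0,0,0,0.75,0,0,0,0,0,0.1,0,0,0,0,0,0.1,0,0,0,0,0,0.04,0,0,0,0,0,0,0,0,0,0,0,0,0,0,0]
}}

```text
time: 9.02
tcp_pos: [0.5668, -0.2311, 0.0596]
eef_rot: [3.14, 0.001, 1.571]
wrist_force: [-1.1, -0.9, 2.9]
finger_gap: 0.0
finger_force: 1.4
```

Call:
{"op": "move_arm", "data": {
  "series": [0,0,0.04,0,0,0,0,0,0.02,0,0,0,0,0,0,0,0,0]
}}

```text
time: 9.4
tcp_pos: [0.5668, -0.2311, 0.0579]
eef_rot: [3.14, 0.001, 1.571]
wrist_force: [-3.6, 0.1, 15.2]
finger_gap: 0.0002
finger_force: 7.6
```

Green met its stop too (15 N). I'm retreating and checking.

Call:
{"op": "move_arm", "data": {
  "series": [0,0,0.01,0,0,0,0,0,0,0,0,0,0,0,-0.3,0,0,0,0,0,-0.9,0,0,0,0,0,-0.9,0,0,0,0,0,-0.9,0,0,0,0,0,-0.9,0,0,0,0,0,0,0,0,0,0,0,0,0,0,0]
}}

```text
time: 10.52
tcp_pos: [0.5658, -0.2305, 0.2116]
eef_rot: [-3.141, -0.0, 1.571]
wrist_force: [0.2, -0.4, -0.0]
finger_gap: 0.0001
finger_force: 0.0
```

Run:
```python
from h import *
sd=manip.grab_frame("side")[:,:,::-1];print(manip.state()["tcp_pos"])
cv2.imwrite("pics/s4.png",np.hstack([cv2.resize(sd[140:220,290:400],(440,320)),cv2.resize(sd[210:310,190:300],(352,320))]))
```

```text
[ 0.5655199  -0.23044081  0.21098109]
```

View pics/s4.png

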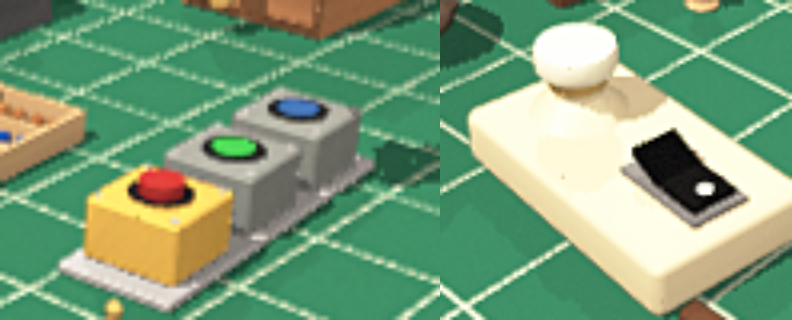

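Blue at (297,108) and green at (233,147) are both flush, red is out, and the rocker is still on at (690,175).

```bash
python3 -c "
from station import manip
print(manip.sign_off())"
```

```text
the job is handed in; nothing more can be done
None
```

I pressed the lamp rocker, then the blue key, then the green key, each down to its stop. In the last picture all three were still on and the red key was out; the job is handed in, at about 10.6 s on the robot's clock.

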